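# Gather the stoneware condiment set onto the lazy susan

## Task

Put the brown stoneware condiment set back on the lazy susan, each of its four wooden-lidded pots standing flat in the well made for it: the tall jar in the middle, and the round, the square and the oblong pot in the outer wells of the same shape. Leave the brown pot with the metal lid and the white pot where they are, as they do not belong to the set. Keep the pots upright and set them down gently rather than dropping them in.

Things in the scene. Friction and masses are not known exactly. Their poses are not given: they have to be found in the camera images.
- tall_jar: Tall round jar of the set: brown glazed stoneware, pale wooden lid. Body 58 mm diameter, 80 mm high, straight sides to grip; above it the lid (54 mm across, 8 mm thick) and a knob (16 mm across, 10 mm high): 98 mm in all. 0.2 to 0.45 kg. Lid and pot are one piece. Origin: centre of the underside; z up.
- round_pot: Small round pot of the set: brown glazed stoneware, pale wooden lid. Body 46 mm diameter, 50 mm high, straight sides; lid 8 mm and knob 10 mm above: 68 mm in all. 0.1 to 0.25 kg. Lid and pot are one piece. Origin: centre of the underside; z up.
- square_pot: Square pot of the set: brown glazed stoneware, pale wooden lid. Body 42 by 42 mm, 50 mm high, upright flat sides; lid 8 mm and knob 10 mm above: 68 mm in all. 0.1 to 0.25 kg. Lid and pot are one piece. Origin: centre of the underside; z up, x and y square to its sides.
- oblong_pot: Oblong pot of the set: brown glazed stoneware, pale wooden lid. Body 66 mm long (its x) by 36 mm wide (its y), 50 mm high, upright flat sides; lid 8 mm and knob 10 mm above: 68 mm in all. 0.14 to 0.28 kg. Lid and pot are one piece. Origin: centre of the underside; z up.
- steel_lid_pot: Look-alike, not of the set: brown stoneware pot of the same shape and size as the small round pot, but with a grey metal lid and knob. Loose. Origin: centre of the underside. (Other larder things, up to 180 mm high, stand farther out: beyond 0.72 m ahead or more than 0.55 m to either side.)
- white_pot: Look-alike, not of the set: pot of the same shape and size as the square pot, with the same wooden lid, but glazed white. Loose. Origin: centre of the underside.
- well_centre: Large round well in the middle of the white lazy susan, 74 mm inside diameter, for the tall jar. Blue wall 3 mm thick, 12 mm above the dark floor. Origin: centre of its floor, 21 mm above the plank; z up. The disc is 276 mm across, top 18 mm above the plank (rim 22.5 mm). It turns about this axis, stiffly (0.06 N m), and starts at any angle.
- well_round: Small round outer well of the lazy susan, 62 mm inside diameter, centre 83 mm from the disc's centre, for the small round pot. Blue wall 3 mm thick, 12 mm above the dark floor. Origin: centre of its floor, 21 mm above the plank; z up, x outwards from the disc's centre. The three outer wells lie 120 degrees apart.
- well_square: Square outer well of the lazy susan, 58 by 58 mm inside, centre 83 mm from the disc's centre, for the square pot. Blue wall 3 mm thick, 12 mm above the dark floor. Origin: centre of its floor, 21 mm above the plank; z up, x outwards from the disc's centre, x and y square to its walls.
- well_oblong: Oblong outer well of the lazy susan, inside 82 mm long (its x, outwards from the disc's centre) by 52 mm wide (its y), centre 86 mm from the disc's centre, for the oblong pot. Blue wall 3 mm thick, 12 mm above the dark floor. Origin: centre of its floor, 21 mm above the plank; z up.
Not all that is in view belongs to the job. What is shaped like the oblong_pot but blue or green is not meant.

How it is judged (in metres and radians):
At the end, for the whole second after the job is handed in: Each of the four pots stands upright (within 0.08 rad) on the floor of its own well (underside within 6 mm above and 4 mm below it, centre within 12 mm of the well's centre), released and at rest; the two look-alikes stand upright within 30 mm of where they began (horizontal distance between tall_jar and well_centre below 0.012 m and z of tall_jar in the frame of well_centre between -0.004 and 0.006 m and angle between each of tall_jar, round_pot, square_pot, oblong_pot, steel_lid_pot, white_pot's own z axis and vertical below 0.08 rad and linear speed of each of tall_jar, round_pot, square_pot, oblong_pot below 0.02 m/s and angular speed of each of tall_jar, round_pot, square_pot, oblong_pot below 0.2 rad/s and horizontal distance between round_pot and well_round below 0.012 m and z of round_pot in the frame of well_round between -0.004 and 0.006 m and horizontal distance between square_pot and well_square below 0.012 m and z of square_pot in the frame of well_square between -0.004 and 0.006 m and horizontal distance between oblong_pot and well_oblong below 0.012 m and z of oblong_pot in the frame of well_oblong between -0.004 and 0.006 m and distance of each of steel_lid_pot, white_pot from where it was at the start of the episode below 0.03 m); the robot touches nothing.
It fails at once if the brown pot with the metal lid is pushed away or tipped (distance of steel_lid_pot from where it was at the start of the episode above 0.03 m or angle between steel_lid_pot's own z axis and vertical above 0.5 rad).
It fails at once if the white pot is pushed away or tipped (distance of white_pot from where it was at the start of the episode above 0.03 m or angle between white_pot's own z axis and vertical above 0.5 rad).
It fails at once if a pot of the set is tipped by more than about 35 degrees (angle between any of tall_jar, round_pot, square_pot, oblong_pot's own z axis and vertical above 0.6 rad).
It fails at once if a pot is dropped into its well: it moves faster than 0.6 m/s within 30 mm of its place on the well's floor ((distance between tall_jar and well_centre below 0.03 m and linear speed of tall_jar above 0.6 m/s) or (distance between round_pot and well_round below 0.03 m and linear speed of round_pot above 0.6 m/s) or (distance between square_pot and well_square below 0.03 m and linear speed of square_pot above 0.6 m/s) or (distance between oblong_pot and well_oblong below 0.03 m and linear speed of oblong_pot above 0.6 m/s)).
It also fails if it takes over 109 s, if anything falls off the work surface, if the arm or the gripper's body presses on something with over 40 N, if the wrist force passes 120 N, or if a joint passes its speed limit or range.

## Robot

A 7-joint arm with a two-finger parallel gripper is mounted at the origin on the work surface. World frame = base frame: x ahead of the robot, y to its left, z up, the work surface at z = 0. Lengths are in m, angles in degrees, forces in N, time in s.
With the tool pointing down it reaches from about 0.425 to 0.875 m from the base axis. Payload 4.7 kg.
Tool frame: the origin (TCP) lies on the centre line of the jaws, within the pads' length; the fingertips stand 8 mm ahead of it and the grasp point (between the pads) lies 11 mm behind it; z points along the fingers, y is the direction in which the jaws open and shut (so a half turn about z gives the same grasp; the last joint's range is limited). The gripper opens to 87 mm and grips with 3 to 60 N. Pads are 19 mm wide; open, the fingers measure 117 mm over their backs; the gripper's body (75 mm by 190 mm) begins 51 mm behind the grasp point.
Start: joints at [-66.343, 18.392, -4.016, 83.108, 1.295, 78.541, -3.26], TCP at [0.252, 0.599, 0.231] pointing down, gripper open.
Joint ranges: [-163.93, 163.93], [-17.29, 119.83], [-79.2, 71.16], [3.27, 140.29], [-89.18, 269.18], [5.43, 117.66], [-154.24, 154.24]. Speed limits (degrees/s): [147.25, 147.25, 180, 180, 180, 180, 180].

## Interface

Orientations are given as [roll, pitch, yaw] about the fixed x, y, z axes, in that order (R = Rz(yaw) Ry(pitch) Rx(roll)).
In Python, from cell import env gives the robot as it stands. The module is installed in compiled form; this text tells all that it offers.
- The arm moves only by the tool move_arm, never from a script. Its argument "steps" is a list of rows, each a list of 2 entries, a list of its own where there are three numbers: the shift along the tool's x, y, z in m, then the turn about the tool's z in rad. A call has 1 to 20 rows; each row is the pose to reach, as a shift and turn from the pose commanded when the call began, along the tool's axes at that moment; what a row does not reach only later rows make up. A row lasts 1/8 s, in which the tool goes at most 62.5 mm and 10.7 degrees, less where a joint would pass 70% of its speed; a pose out of reach is approached as far as the arm can. A call with a gripper value outside its range is refused whole. "hand" is the closure, from -1 (fully open) to 1 (shut), set as the call begins (left out, the last holds). The fingers move at their own pace and stop on an object; "squeeze" is the grip in N (left out, the last holds). Time passes only in rows, so rows that repeat a pose let the fingers close. It gives the time, the measured TCP pose, the force and the opening at its end, in the units of the state.
- env.get_obs(): the state, without advancing time (a new reading comes with each control period).
- env.read_camera(name): name is "side" or "top"; returns (picture, depth): 400x640x3 uint8, red, green, blue; 400x640 float32, m along the optical axis (not along the pixel's ray), 0 where there is no reading.
- env.calibration(name): a dict with "intrinsics" (3x3 intrinsics, pixels), "position" and "orientation" of the camera in the world. Camera axes: x right, y up, looking along -z (the intrinsics and any distortion apply to the point x, -y, -z); pixel columns grow to the right and rows downward; lengths in m; the calibration is good to about 2 mm. A picture is of the moment at which its call begins. calibration takes no time and is no camera call.
- env.sign_off(): hands the job in, once; it reports no verdict.
Trained networks look in the newest picture that a camera, given by its name, has taken for a name from the list of things; names that differ only in an ending like _2 or _b are one class to them, and where a whole thing is asked for, a point or a joint stands for the part that bears it (a point fixed in the world has none). Each returns a list of dicts, best first, with "conf" (0 to 1); they miss things now and then, are a little off and sometimes report something else, mostly with a low value. They report only what shows in the picture. A call takes as long as a camera call. They do not tell look-alikes from the thing itself.
- env.cut_out(camera, query): "region" (400x640 bool, what is visible of it) and "uv" ([column, row] in pixels, amid what is visible of it).
The state is a dict: "time_s": time; "qpos": joint angles; "joint_velocities": joint speeds; "effort": joint torques, N m; "tool_pos": TCP position; "tool_rot": TCP orientation; "force": force on the tool from outside, world axes, zero at the start; "wrist_torque": the same for the moment, N m; "grip_width": finger opening in m.
Only numpy, scipy, OpenCV 4.12 (cv2) and the standard library are available. Lean on these libraries where they do the work, as an engineer would, in place of code of your own. Each camera call takes 0.05 s, during which the arm holds its last target. There are 200 camera calls.

## Working session

There is one attempt and no reset: what is moved stays moved. The work goes in short steps, Python scripts to look and compute and a tool call to move; the robot and the scene stay as the last step left them, time stands still between calls to the robot, and variables do not carry over. Pictures are saved under pics/ and viewed, about 12 in all and at most 16, crops included, and the job is handed in when it is done.

Besides the shell and the picture viewer there is one more tool, called as name(argument=value, ...), one argument or row to a line, values as JSON. move_arm: Moves the arm, as the interface text tells. Its arguments: {"type":"object","properties":{"steps":{"type":"array"},"hand":{"type":"number"},"squeeze":{"type":"number"}},"required":["steps"]}

```bash
mkdir -p pics; cat > h.py <<'E'
import numpy as np, cv2
from cell import env
from scipy.spatial.transform import Rotation as R
def cam(n):
    c=env.calibration(n); K=np.array(c['intrinsics']); p=np.array(c['position']); o=c['orientation']
    o=np.array(o); 
    M=o if o.shape==(3,3) else (R.from_euler('xyz',o,degrees=True).as_matrix() if o.size==3 else None)
    return K,p,M,c
def cloud(n,d):
    K,p,M,_=cam(n); v,u=np.mgrid[:400,:640]
    X=np.stack([(u-K[0,2])/K[0,0]*d,-(v-K[1,2])/K[1,1]*d,-d],-1)
    return X@M.T+p
def proj(n,P):
    K,p,M,_=cam(n); q=(np.asarray(P)-p)@M
    return np.stack([K[0,0]*q[...,0]/-q[...,2]+K[0,2],K[1,1]*q[...,1]/q[...,2]+K[1,2]],-1)
def shot(n,f=None):
    im,d=env.read_camera(n)
    if f: cv2.imwrite('pics/'+f,im[...,::-1])
    return im,d
E
python3 - <<'E'
from h import *
for n in('top','side'):
    print(env.calibration(n)); im,d=shot(n,n+'0.png'); np.save(n+'0d.npy',d); X=cloud(n,d)
    for q in 'tall_jar round_pot square_pot oblong_pot steel_lid_pot white_pot well_centre well_round well_square well_oblong'.split():
        for r in env.cut_out(n,q):
            if r['conf']<.2: continue
            m=r['region']&(d>0); P=X[m]
            print(n,q,round(r['conf'],2),np.round(r['uv']),m.sum(),np.round(np.median(P,0),3),np.round(np.percentile(P,2,0),3),np.round(np.percentile(P,98,0),3))
s=env.get_obs();print(s)
E
```

```text
{'intrinsics': array([[423.36362223,   0.        , 321.1715539 ],
       [  0.        , 423.36362223, 202.23343255],
       [  0.        ,   0.        ,   1.        ]]), 'position': array([0.46905407, 0.04023374, 1.11324398]), 'orientation': array([  4.35863854,  -0.24374234, -91.35262191])}
top tall_jar 0.82 [440. 167.] 617 [ 0.622 -0.262  0.086] [ 0.598 -0.295 -0.001] [ 0.652 -0.242  0.098]
top tall_jar 0.7 [350. 163.] 557 [ 0.65  -0.044  0.022] [ 0.619 -0.075  0.017] [ 0.681 -0.014  0.035]
top tall_jar 0.52 [369. 216.] 751 [ 0.51  -0.09   0.022] [ 0.469 -0.129  0.017] [ 0.55  -0.05   0.035]
top round_pot 0.76 [229. 174.] 323 [0.631 0.269 0.057] [0.613 0.252 0.001] [0.654 0.291 0.068]
top square_pot 0.81 [232. 259.] 307 [0.412 0.264 0.055] [0.389 0.245 0.022] [0.432 0.287 0.069]
top oblong_pot 0.88 [234. 218.] 430 [0.517 0.252 0.055] [0.486 0.233 0.019] [0.549 0.279 0.069]
top oblong_pot 0.87 [191. 220.] 506 [0.51  0.359 0.052] [ 0.478  0.336 -0.   ] [0.543 0.391 0.068]
top oblong_pot 0.84 [149. 227.] 535 [0.503 0.468 0.051] [0.47  0.445 0.001] [0.533 0.498 0.068]
top steel_lid_pot
[... 2641 characters left out ...]
.065]
{'time_s': 1.1, 'qpos': array([-66.34115903,  18.39274842,  -4.01620524,  83.11030657,
         1.29728211,  78.54242451,  -3.26024331]), 'joint_velocities': array([-0.069068  , -0.03270535,  0.11909905,  0.13595786, -0.03749577,
        0.04554344,  0.03089207]), 'effort': array([ 1.11196925e-03, -4.91123235e+01, -4.02516453e-01, -3.12769783e+01,
       -6.36196928e-02,  3.37800477e-02,  1.26162897e-05]), 'tool_pos': array([0.25245339, 0.5989596 , 0.23055302]), 'tool_rot': array([-1.79999788e+02,  5.14925767e-03,  1.57150326e+02]), 'force': array([ 0.21616334, -0.20917261, -1.16751527]), 'wrist_torque': array([ 0.04743336, -0.00198103, -0.04253676]), 'grip_width': 0.08679041109124634}
```

View pics/top0.png

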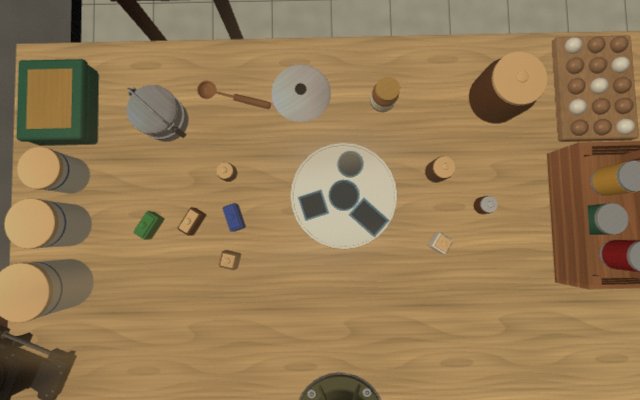

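View pics/side0.png

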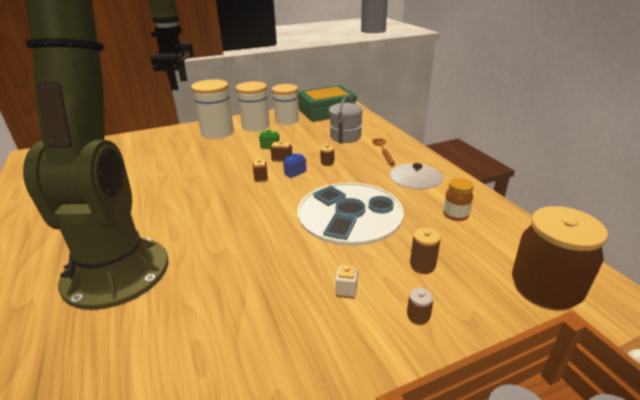

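The top view shows the brown oblong pot at (191,220), between a green one (148,225) and a blue one (233,217). The round pot is at (226,171), the square at (229,260), the tall jar at (440,169), the steel-lid pot at (485,205) and the white pot at (440,243). The susan is at (344,195), with the round well at (350,163), the square at (313,205) and the oblong at (369,216).

```bash
cat >> h.py <<'E'
def rect(P):
    (c,s,a)=cv2.minAreaRect((P[:,:2]*1000).astype(np.float32)); return np.round(c,1),np.round(s,1),round(a,1)
def pots(n,X):
    for q,c,h in [('tall',(.622,-.265),.08),('round',(.631,.27),.05),('square',(.411,.264),.05),('oblong',(.51,.36),.05),('steel',(.535,-.38),.05),('white',(.44,-.265),.05)]:
        m=(np.hypot(X[...,0]-c[0],X[...,1]-c[1])<.06)
        lid=X[m&(abs(X[...,2]-h-.008)<.004)]; kn=X[m&(X[...,2]>h+.0145)]
        print(n,q,'lid',len(lid),rect(lid),lid[:,2].mean().round(4),'knob',len(kn),np.round(kn.mean(0)*1000,1))
E
python3 - <<'E'
from h import *
for n in('top','side'):
    d=np.load(n+'0d.npy'); X=cloud(n,d); im=cv2.imread('pics/'+n+'0.png').astype(int)
    tb=X[(X[...,0]>.35)&(X[...,0]<.4)&(abs(X[...,1])<.15)&(d>0)]; print(n,'table z',np.median(tb[:,2]))
    pots(n,X)
    r=np.hypot(X[...,0]-.568,X[...,1]+.026)
    # dark well floors+walls
    m=((im.sum(-1)<300)&(r<.135)&(d>0)).astype(np.uint8)
    k,l,st,ce=cv2.connectedComponentsWithStats(m)
    for i in range(1,k):
        if st[i,4]>60: print('well',st[i,4],rect(X[l==i]),np.round(np.median(X[l==i],0)*1000,1))
    disc=(X[...,2]>.013)&(X[...,2]<.03)&(r<.17)&(d>0)
    print('disc',cv2.minEnclosingCircle((X[disc][:,:2]*1000).astype(np.float32)),X[disc].mean(0))
E
```

```text
top table z -0.00033450368853382706
top tall lid 331 (array([ 626.6, -270. ]), array([52.8, 50.1]), 89.1) 0.0876 knob 25 [ 626.8 -270.7   97.8]
top round lid 179 (array([635. , 273.9]), array([39.7, 38.6]), 89.0) 0.0581 knob 26 [635.8 274.5  67.2]
top square lid 133 (array([409.7, 268.6]), array([31.8, 34.4]), 74.8) 0.0575 knob 28 [410.6 268.7  67.3]
top oblong lid 203 (array([510.3, 364.5]), array([27.2, 55.7]), 59.4) 0.0581 knob 26 [510.3 364.6  67.5]
top steel lid 176 (array([ 535.3, -386.8]), array([39.9, 39.9]), 28.3) 0.0574 knob 24 [ 535.7 -386.6   67.1]
top white lid 126 (array([ 439.8, -268.2]), array([32.4, 31.9]), 55.7) 0.0575 knob 28 [ 439.8 -267.5   67.3]
well 393 (array([649.3, -43.4]), array([57.2, 58. ]), 4.5) [649.6 -43.7  21.3]
well 638 (array([569.2, -24.4]), array([72.8, 71. ]), 0.8) [570.  -24.3  21.6]
well 498 (array([546.1,  55.3]), array([57.5, 57.4]), 16.2) [545.9  55.1  21.6]
well 637 (array([510.6, -87.3]), array([81.2, 52.8]), 47.3) [511.2 -88.1  21.3]
disc ((569.4125366210938, -25.27547836303711), 138.03787231445312) [ 0.56881837 -0.025111    0.01933872]
s
[... 402 characters left out ...]
30.3, 54.4]), 62.3) 0.0573 knob 10 [512.3 360.8  66.9]
side steel lid 272 (array([ 535.5, -390.8]), array([42.3, 40.3]), 55.3) 0.0581 knob 43 [ 535.3 -390.9   67.6]
side white lid 161 (array([ 441.1, -271. ]), array([34.3, 31.7]), 57.3) 0.0579 knob 33 [ 441.3 -271.    66.9]
well 260 (array([547.1,  51.1]), array([65.5, 64.7]), 17.5) [548.3  56.4  22.6]
well 264 (array([650.7, -46.9]), array([70.5, 56. ]), 57.8) [652.3 -45.2  22.8]
well 319 (array([569.9, -26.7]), array([77.9, 68.8]), 57.2) [575.  -18.5  22.1]
well 363 (array([510.4, -87.2]), array([88.3, 47.3]), 46.4) [516.1 -79.7  21.9]
disc ((570.7611083984375, -27.780500411987305), 140.69461059570312) [ 0.56515877 -0.0424527   0.02019004]
```

```bash
cat > go.py <<'E'
import sys; from h import *
s=env.get_obs(); Rm=R.from_euler('xyz',s['tool_rot'],degrees=True).as_matrix(); p=s['tool_pos']
print('t',s['time_s'],'pos',p.round(4),'rot',s['tool_rot'].round(2),'F',s['force'].round(1),'w',round(s['grip_width'],4),'q',s['qpos'].round(0))
for a in sys.argv[1:]:
    x,y,z,w=map(float,a.split(',')); v=Rm.T@(np.array([x,y,z])-p)
    t=(s['tool_rot'][2]-w+180)%360-180
    print(a,'->',v.round(4),round(np.radians(t),3))
E
python3 go.py .511,.3625,.16,150 .511,.3625,.027,150
```

```text
t 1.1 pos [0.2525 0.599  0.2306] rot [-1.8000e+02  1.0000e-02  1.5715e+02] F [ 0.2 -0.2 -1.2] w 0.0868 q [-66.  18.  -4.  83.   1.  79.  -3.]
.511,.3625,.16,150 -> [-0.3301 -0.1175  0.0706] 0.125
.511,.3625,.027,150 -> [-0.3301 -0.1175  0.2036] 0.125
```

move_arm(
  steps=[
    [[-0.06,-0.021,0.0],0.02],
    [[-0.115,-0.041,0.01],0.05],
    [[-0.17,-0.061,0.02],0.08],
    [[-0.225,-0.08,0.03],0.1],
    [[-0.28,-0.1,0.05],0.125],
    [[-0.33,-0.1175,0.07],0.125],
    [[-0.33,-0.1175,0.071],0.125],
    [[-0.33,-0.1175,0.11],0.125],
    [[-0.33,-0.1175,0.15],0.125],
    [[-0.33,-0.1175,0.185],0.125],
    [[-0.33,-0.1175,0.203],0.125],
    [[-0.33,-0.1175,0.2036],0.125],
    [[-0.33,-0.1175,0.2036],0.125],
  ],
  hand=-1,
)

```text
time_s: 2.72
tool_pos: [0.5118, 0.3636, 0.0286]
tool_rot: [179.9, 0.1, 150.0]
force: [0.2, 0.7, 0.8]
grip_width: 0.0868
```

move_arm(
  steps=[
    [[0,0,0],0],
    [[0,0,0],0],
    [[0,0,0],0],
    [[0,0,0],0],
    [[0,0,0],0],
    [[0,0,0],0],
    [[0,0,0],0],
    [[0,0,0],0],
  ],
  hand=1,
  squeeze=25,
)

```text
time_s: 3.72
tool_pos: [0.511, 0.3629, 0.0271]
tool_rot: [180.0, 0.0, 150.0]
force: [1.4, 0.9, 0.4]
grip_width: 0.0358
```

```bash
python3 go.py .511,.3625,.16,150 .511,-.088,.16,46.6; python3 -c "
from h import *
im,d=shot('top'); cv2.imwrite('pics/c1.png',cv2.resize(im[150:290,120:320,::-1],None,fx=3,fy=3)); shot('side','s1.png')"
```

```text
t 3.725 pos [0.511  0.3629 0.0271] rot [179.96   0.   150.  ] F [1.4 0.9 0.4] w 0.0358 q [-43.  25.   7.  99.  -3.  56.  25.]
.511,.3625,.16,150 -> [-0.0002 -0.0003 -0.1329] -0.0
.511,-.088,.16,46.6 -> [-0.2255 -0.3904 -0.1332] 1.805
```

move_arm(
  steps=[
    [[0,0,-0.02],0],
    [[0,0,-0.055],0],
    [[0,0,-0.095],0],
    [[-0.005,-0.01,-0.12],0.05],
    [[-0.023,-0.04,-0.133],0.2],
    [[-0.045,-0.078,-0.133],0.36],
    [[-0.068,-0.117,-0.133],0.54],
    [[-0.09,-0.156,-0.133],0.72],
    [[-0.113,-0.195,-0.133],0.9],
    [[-0.135,-0.234,-0.133],1.08],
    [[-0.158,-0.273,-0.133],1.26],
    [[-0.18,-0.312,-0.133],1.44],
    [[-0.203,-0.351,-0.133],1.62],
    [[-0.218,-0.377,-0.133],1.74],
    [[-0.2255,-0.3904,-0.133],1.805],
    [[-0.2255,-0.3904,-0.133],1.805],
    [[-0.2255,-0.3904,-0.11],1.805],
    [[-0.2255,-0.3904,-0.08],1.805],
    [[-0.2255,-0.3904,-0.08],1.805],
  ],
)

```text
time_s: 6.2
tool_pos: [0.509, -0.086, 0.105]
tool_rot: [-179.7, 0.2, 46.8]
force: [-0.4, 0.3, -1.6]
grip_width: 0.0358
```

```bash
python3 go.py .511,-.088,.048,46.6 ; python3 -c "
from h import *
im,d=shot('side'); cv2.imwrite('pics/c2.png',cv2.resize(im[130:270,240:440,::-1],None,fx=3,fy=3)); im,d=shot('top')
cv2.imwrite('pics/c2t.png',cv2.resize(im[130:260,270:420,::-1],None,fx=4,fy=4))"
```

```text
t 6.2 pos [ 0.509 -0.086  0.105] rot [-179.74    0.19   46.78] F [-0.4  0.3 -1.6] w 0.0358 q [-24.   9.  33. 111.  -5.  62. -32.]
.511,-.088,.048,46.6 -> [0.0001 0.0031 0.057 ] 0.003
```

View pics/c2.png

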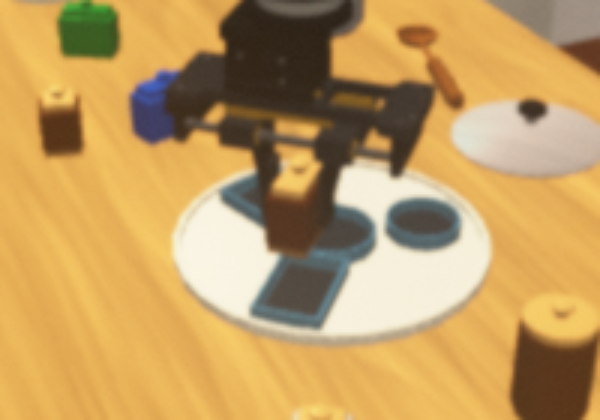

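Held upright, with the long axis lined up with the oblong well. Lowering.

move_arm(
  steps=[
    [[0,0,0.015],0],
    [[0,0,0.03],0],
    [[0,0,0.042],0],
    [[0,0,0.05],0],
    [[0,0,0.054],0],
    [[0,0,0.057],0],
    [[0,0,0.058],0],
    [[0,0,0.058],0],
    [[0,0,0.058],0],
  ],
)

```text
time_s: 7.42
tool_pos: [0.5112, -0.0882, 0.0492]
tool_rot: [180.0, -0.0, 46.6]
force: [0.1, 0.9, -1.9]
grip_width: 0.0361
```

```bash
python3 go.py .511,-.088,.048,46.6
```

```text
t 7.425 pos [ 0.5112 -0.0882  0.0492] rot [ 1.7998e+02 -3.0000e-02  4.6570e+01] F [ 0.1  0.9 -1.9] w 0.0361 q [-22.  13.  32. 114.  -9.  55. -29.]
.511,-.088,.048,46.6 -> [ 0.0001 -0.0003  0.0012] -0.0
```

move_arm(
  steps=[
    [[0,0,0.001],0],
    [[0,0,0.002],0],
    [[0,0,0.002],0],
  ],
)

```text
time_s: 7.8
tool_pos: [0.5113, -0.0884, 0.048]
tool_rot: [180.0, -0.0, 46.6]
force: [-2.2, -0.2, 5.5]
grip_width: 0.0357
```

move_arm(
  steps=[
    [[0,0,0],0],
    [[0,0,0],0],
    [[0,0,0],0],
    [[0,0,0],0],
    [[0,0,-0.01],0],
    [[0,0,-0.035],0],
    [[0,0,-0.08],0],
    [[0,0,-0.12],0],
    [[0,0,-0.12],0],
  ],
  hand=-1,
)

```text
time_s: 8.93
tool_pos: [0.5135, -0.0887, 0.1711]
tool_rot: [179.7, -0.3, 46.6]
force: [-0.3, -0.2, -0.4]
grip_width: 0.0867
```

```bash
python3 go.py .4115,.2665,.16,74.5 .4115,.2665,.027,74.5
```

```text
t 8.925 pos [ 0.5135 -0.0887  0.1711] rot [179.7   -0.33  46.56] F [-0.3 -0.2 -0.4] w 0.0867 q [-25.   5.  33. 107.  -3.  68. -34.]
.4115,.2665,.16,74.5 -> [ 0.1877 -0.3184  0.0105] -0.488
.4115,.2665,.027,74.5 -> [ 0.1869 -0.3191  0.1435] -0.488
```

move_arm(
  steps=[
    [[0.03,-0.05,0],-0.07],
    [[0.06,-0.1,0],-0.15],
    [[0.09,-0.15,0],-0.23],
    [[0.12,-0.2,0],-0.31],
    [[0.15,-0.25,0],-0.4],
    [[0.175,-0.292,0],-0.47],
    [[0.1892,-0.3158,0.0],-0.487],
    [[0.1892,-0.3158,0.01],-0.487],
    [[0.1892,-0.3158,0.04],-0.487],
    [[0.1892,-0.3158,0.08],-0.487],
    [[0.1892,-0.3158,0.115],-0.487],
    [[0.1892,-0.3158,0.135],-0.487],
    [[0.1892,-0.3158,0.14],-0.487],
    [[0.1892,-0.3158,0.14],-0.487],
  ],
)

```text
time_s: 10.68
tool_pos: [0.4123, 0.265, 0.027]
tool_rot: [180.0, 0.0, 74.3]
force: [-0.0, -0.1, -0.2]
grip_width: 0.0871
```

move_arm(
  steps=[
    [[0,0,0],0],
    [[0,0,0],0],
    [[0,0,0],0],
    [[0,0,0],0],
    [[0,0,0],0],
    [[0,0,0],0],
    [[0,0,0],0],
    [[0,0,0],0],
  ],
  hand=1,
)

```text
time_s: 11.68
tool_pos: [0.4114, 0.2664, 0.027]
tool_rot: [-180.0, -0.0, 74.5]
force: [-1.0, 0.9, 1.6]
grip_width: 0.0421
```

```bash
python3 go.py .4115,.2665,.16,74.5 .5463,.054,.16,106.6 .5463,.054,.108,106.6; python3 - <<'E'
from h import *
im,d=shot('top'); cv2.imwrite('pics/c3.png',cv2.resize(im[130:260,270:420,::-1],None,fx=4,fy=4))
X=cloud('top',d); r=np.hypot(X[...,0]-.511,X[...,1]+.088)
lid=X[(r<.05)&(abs(X[...,2]-.079)<.004)]; print(rect(lid),lid[:,2].mean())
k=X[(r<.05)&(X[...,2]>.085)]; print(k.mean(0))
m=((im.sum(-1)<300)&(np.hypot(X[...,0]-.568,X[...,1]+.026)<.135)&(d>0)).astype(np.uint8)
k,l,st,ce=cv2.connectedComponentsWithStats(m)
for i in range(1,k):
    if st[i,4]>60: print('well',st[i,4],rect(X[l==i]),np.round(np.median(X[l==i],0)*1000,1))
E
```

```text
t 11.675 pos [0.4114 0.2664 0.027 ] rot [-179.98   -0.     74.48] F [-1.   0.9  1.6] w 0.0421 q [-47.  11.  12. 118.  -3.  51. -49.]
.4115,.2665,.16,74.5 -> [ 1.00e-04  0.00e+00 -1.33e-01] -0.0
.5463,.054,.16,106.6 -> [-0.1686  0.1868 -0.1331] -0.561
.5463,.054,.108,106.6 -> [-0.1686  0.1868 -0.0811] -0.561
(array([512.6, -87.4]), array([53.8, 26.2]), 44.1) 0.07851139855431936
[ 0.5125752  -0.08750614  0.08833185]
well 311 (array([644., -43.]), array([46.7, 55.8]), 3.7) [645.  -44.   21.4]
well 625 (array([569.8, -24.4]), array([70.7, 72.9]), 86.0) [570.1 -24.4  21.4]
well 474 (array([546.1,  55.1]), array([55.8, 55.8]), 17.2) [546.   55.3  21.5]
well 360 (array([511. , -88.2]), array([80.2, 51.4]), 46.6) [506.4 -79.7  26.5]
```

View pics/c3.png

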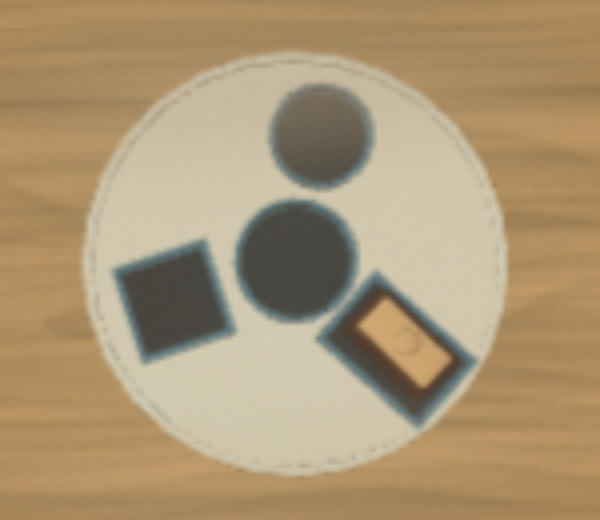

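The oblong pot sits flat in its well (lid top z 0.0785, expected 0.079; centre within 2 mm), and the disc has not turned. The square pot is gripped (42 mm).

move_arm(
  steps=[
    [[0,0,-0.02],0],
    [[0,0,-0.055],0],
    [[0,0,-0.095],0],
    [[-0.01,0.011,-0.12],-0.03],
    [[-0.032,0.036,-0.133],-0.11],
    [[-0.059,0.065,-0.133],-0.2],
    [[-0.086,0.095,-0.133],-0.29],
    [[-0.113,0.125,-0.133],-0.38],
    [[-0.14,0.155,-0.133],-0.47],
    [[-0.16,0.177,-0.133],-0.53],
    [[-0.1686,0.1868,-0.133],-0.561],
    [[-0.1686,0.1868,-0.133],-0.561],
    [[-0.1686,0.1868,-0.11],-0.561],
    [[-0.1686,0.1868,-0.08],-0.561],
    [[-0.1686,0.1868,-0.055],-0.561],
    [[-0.1686,0.1868,-0.038],-0.561],
    [[-0.1686,0.1868,-0.028],-0.561],
    [[-0.1686,0.1868,-0.024],-0.561],
    [[-0.1686,0.1868,-0.022],-0.561],
    [[-0.1686,0.1868,-0.022],-0.561],
  ],
)

```text
time_s: 14.22
tool_pos: [0.5469, 0.0538, 0.0495]
tool_rot: [179.9, -0.0, 106.6]
force: [0.1, -0.7, -1.4]
grip_width: 0.042
```

```bash
python3 go.py .5463,.054,.048,106.6
```

```text
t 14.225 pos [0.5469 0.0538 0.0495] rot [179.94  -0.   106.61] F [ 0.1 -0.7 -1.4] w 0.042 q [-29.  16.  23. 110.  -8.  56.  15.]
.5463,.054,.048,106.6 -> [ 0.0003 -0.0006  0.0015] 0.0
```

move_arm(
  steps=[
    [[0,0,0.001],0],
    [[0,0,0.0015],0],
    [[0,0,0.0015],0],
  ],
)

```text
time_s: 14.6
tool_pos: [0.5468, 0.0539, 0.0481]
tool_rot: [180.0, -0.0, 106.6]
force: [-1.4, 0.3, 3.4]
grip_width: 0.0417
```

move_arm(
  steps=[
    [[0,0,0],0],
    [[0,0,0],0],
    [[0,0,0],0],
    [[0,0,0],0],
    [[0,0,-0.01],0],
    [[0,0,-0.035],0],
    [[0,0,-0.08],0],
    [[0,0,-0.12],0],
    [[0,0,-0.12],0],
    [[0,0,-0.12],0],
    [[0,0,-0.12],0],
  ],
  hand=-1,
)

```text
time_s: 15.98
tool_pos: [0.5456, 0.0537, 0.1663]
tool_rot: [-179.9, -0.0, 106.6]
force: [0.8, -0.0, 0.2]
grip_width: 0.087
```

```bash
python3 go.py .636,.272,.167,166.6 .636,.272,.027,166.6
```

```text
t 15.975 pos [0.5456 0.0537 0.1663] rot [-1.7987e+02 -1.0000e-02  1.0662e+02] F [ 0.8 -0.   0.2] w 0.087 q [-31.   9.  24. 103.  -4.  69.  12.]
.636,.272,.167,166.6 -> [ 0.1833  0.1491 -0.0011] -1.047
.636,.272,.027,166.6 -> [0.1833 0.1494 0.1389] -1.047
```

move_arm(
  steps=[
    [[0.03,0.025,0],-0.14],
    [[0.065,0.053,0],-0.3],
    [[0.1,0.081,0],-0.48],
    [[0.135,0.11,0],-0.66],
    [[0.165,0.134,0],-0.84],
    [[0.1833,0.1491,0],-1.0],
    [[0.1833,0.1491,0],-1.047],
    [[0.1833,0.1491,0.01],-1.047],
    [[0.1833,0.1491,0.04],-1.047],
    [[0.1833,0.1491,0.08],-1.047],
    [[0.1833,0.1491,0.115],-1.047],
    [[0.1833,0.1491,0.135],-1.047],
    [[0.1833,0.1491,0.1395],-1.047],
    [[0.1833,0.1491,0.1395],-1.047],
    [[0.1833,0.1491,0.1395],-1.047],
  ],
)

```text
time_s: 17.85
tool_pos: [0.6381, 0.2725, 0.0298]
tool_rot: [179.9, 0.1, 166.6]
force: [0.1, 0.7, -0.1]
grip_width: 0.0871
```

move_arm(
  steps=[
    [[0,0,0],0],
    [[0,0,0],0],
    [[0,0,0],0],
    [[0,0,0],0],
    [[0,0,0],0],
    [[0,0,0],0],
    [[0,0,0],0],
    [[0,0,0],0],
  ],
  hand=1,
)

```text
time_s: 18.85
tool_pos: [0.637, 0.2724, 0.0281]
tool_rot: [180.0, 0.0, 166.6]
force: [0.2, 1.6, 0.4]
grip_width: 0.0454
```

```bash
cat > chk.py <<'E'
from h import *
im,d=shot('top'); cv2.imwrite('pics/chk.png',cv2.resize(im[130:260,270:420,::-1],None,fx=4,fy=4))
X=cloud('top',d)
for q,c,h in [('oblong',(.511,-.088),.05),('square',(.546,.054),.05),('round',(.651,-.045),.05),('tall',(.57,-.025),.08)]:
    r=np.hypot(X[...,0]-c[0],X[...,1]-c[1])
    lid=X[(r<.038)&(abs(X[...,2]-.029-h)<.004)]
    if len(lid)>30: print(q,rect(lid),lid[:,2].mean().round(4),'knob',X[(r<.038)&(X[...,2]>h+.0355)].mean(0).round(4))
m=((im.sum(-1)<300)&(np.hypot(X[...,0]-.568,X[...,1]+.026)<.135)&(d>0)).astype(np.uint8)
k,l,st,ce=cv2.connectedComponentsWithStats(m)
for i in range(1,k):
    if st[i,4]>60: print('well',st[i,4],rect(X[l==i]),np.round(np.median(X[l==i],0)*1000,1))
E
python3 chk.py; python3 go.py .651,-.045,.16,166.6
```

```text
oblong (array([512.5, -87.4]), array([53.6, 26.2]), 43.7) 0.0786 knob [ 0.5127 -0.0872  0.0885]
square (array([545.1,  55.9]), array([33.7, 32.7]), 12.8) 0.0785 knob [0.5463 0.0559 0.0882]
well 227 (array([638.8, -44.8]), array([35.8, 53.4]), 8.1) [640.2 -45.7  21.4]
well 609 (array([571.3, -25.1]), array([69.8, 70.9]), 44.5) [570.3 -24.3  21.4]
well 285 (array([545.8,  55.4]), array([55.5, 54.9]), 17.1) [535.7  50.3  23.4]
well 335 (array([511.9, -87.8]), array([78.6, 50.7]), 47.1) [507.  -77.7  33. ]
t 18.9 pos [0.637  0.2724 0.0281] rot [1.7997e+02 1.0000e-02 1.6661e+02] F [-0.3  2.1  0.7] w 0.0455 q [-33.  32.  10.  88.  -6.  60.  56.]
.651,-.045,.16,166.6 -> [-0.0871 -0.3054 -0.1321] 0.0
```

move_arm(
  steps=[
    [[0,0,-0.02],0],
    [[0,0,-0.055],0],
    [[0,0,-0.095],0],
    [[-0.003,-0.01,-0.12],0],
    [[-0.012,-0.042,-0.13],0],
    [[-0.024,-0.084,-0.13],0],
    [[-0.036,-0.126,-0.13],0],
    [[-0.048,-0.168,-0.13],0],
    [[-0.06,-0.21,-0.13],0],
    [[-0.072,-0.252,-0.13],0],
    [[-0.082,-0.287,-0.13],0],
    [[-0.0871,-0.3054,-0.13],0],
    [[-0.0871,-0.3054,-0.13],0],
    [[-0.0871,-0.3054,-0.1],0],
    [[-0.0871,-0.3054,-0.07],0],
    [[-0.0871,-0.3054,-0.048],0],
    [[-0.0871,-0.3054,-0.034],0],
    [[-0.0871,-0.3054,-0.027],0],
    [[-0.0871,-0.3054,-0.024],0],
    [[-0.0871,-0.3054,-0.024],0],
  ],
)

```text
time_s: 21.4
tool_pos: [0.6514, -0.0451, 0.0526]
tool_rot: [180.0, 0.1, 166.6]
force: [0.1, -0.1, -1.7]
grip_width: 0.0457
```

```bash
python3 go.py .651,-.045,.049,166.6
```

```text
t 21.4 pos [ 0.6514 -0.0451  0.0526] rot [1.7998e+02 5.0000e-02 1.6660e+02] F [ 0.1 -0.1 -1.7] w 0.0457 q [-12.  27.  17.  94.  -9.  60.  85.]
.651,-.045,.049,166.6 -> [0.0004 0.     0.0036] 0.0
```

move_arm(
  steps=[
    [[0,0,0.0015],0],
    [[0,0,0.003],0],
    [[0,0,0.0035],0],
    [[0,0,0.0035],0],
  ],
)

```text
time_s: 21.9
tool_pos: [0.6512, -0.0453, 0.049]
tool_rot: [180.0, 0.0, 166.6]
force: [-0.7, -0.2, 2.6]
grip_width: 0.0457
```

move_arm(
  steps=[
    [[0,0,0],0],
    [[0,0,0],0],
    [[0,0,0],0],
    [[0,0,0],0],
    [[0,0,-0.01],0],
    [[0,0,-0.035],0],
    [[0,0,-0.08],0],
    [[0,0,-0.12],0],
    [[0,0,-0.14],0],
    [[0,0,-0.14],0],
    [[0,0,-0.14],0],
    [[0,0,-0.14],0],
  ],
  hand=-1,
)

```text
time_s: 23.4
tool_pos: [0.6499, -0.0451, 0.1863]
tool_rot: [-179.9, -0.2, 166.6]
force: [-0.1, 0.1, -0.1]
grip_width: 0.0869
```

```bash
python3 go.py .627,-.272,.187,46.6 .627,-.272,.054,46.6
```

```text
t 23.4 pos [ 0.6499 -0.0451  0.1863] rot [-179.95   -0.19  166.61] F [-0.1  0.1 -0.1] w 0.0869 q [-13.  20.  18.  87.  -7.  74.  83.]
.627,-.272,.187,46.6 -> [-0.0303 -0.226  -0.0006] 2.095
.627,-.272,.054,46.6 -> [-0.0307 -0.2259  0.1324] 2.095
```

move_arm(
  steps=[
    [[-0.002,-0.018,0],0.17],
    [[-0.005,-0.036,0],0.35],
    [[-0.007,-0.056,0],0.53],
    [[-0.01,-0.076,0],0.71],
    [[-0.012,-0.096,0],0.89],
    [[-0.015,-0.116,0],1.07],
    [[-0.017,-0.136,0],1.25],
    [[-0.02,-0.156,0],1.43],
    [[-0.022,-0.176,0],1.61],
    [[-0.025,-0.196,0],1.79],
    [[-0.027,-0.214,0],1.95],
    [[-0.029,-0.2265,0],2.07],
    [[-0.029,-0.2265,0],2.095],
    [[-0.029,-0.2265,0.03],2.095],
    [[-0.029,-0.2265,0.07],2.095],
    [[-0.029,-0.2265,0.105],2.095],
    [[-0.029,-0.2265,0.128],2.095],
    [[-0.029,-0.2265,0.135],2.095],
    [[-0.029,-0.2265,0.135],2.095],
    [[-0.029,-0.2265,0.135],2.095],
  ],
)

```text
time_s: 25.9
tool_pos: [0.6277, -0.2728, 0.0551]
tool_rot: [179.9, -0.1, 46.6]
force: [-0.1, -0.7, 0.7]
grip_width: 0.087
```

move_arm(
  steps=[
    [[0,0,0],0],
    [[0,0,0],0],
    [[0,0,0],0],
    [[0,0,0],0],
    [[0,0,0],0],
    [[0,0,0],0],
    [[0,0,0],0],
    [[0,0,0],0],
  ],
  hand=1,
  squeeze=35,
)

```text
time_s: 26.9
tool_pos: [0.6262, -0.2716, 0.0536]
tool_rot: [-179.9, -0.0, 46.6]
force: [-4.6, 2.8, 4.6]
grip_width: 0.0573
```

```bash
python3 chk.py; python3 go.py .570,-.026,.187,46.6
```

```text
oblong (array([511.6, -88.7]), array([57.6, 25.7]), 45.2) 0.0787 knob [ 0.4943 -0.1099  0.4266]
square (array([546.1,  55.6]), array([31.3, 31.1]), 17.1) 0.0789 knob [0.5456 0.0553 0.0884]
round (array([648.9, -45.3]), array([38.7, 40.9]), 42.5) 0.0789 knob [ 0.6493 -0.0451  0.0883]
well 126 (array([635.6, -41.5]), array([51.7, 28. ]), 78.6) [629.7 -37.7  24.5]
well 604 (array([571. , -24.6]), array([69.9, 70.1]), 44.0) [570.2 -24.1  21.6]
well 1154 (array([ 491. , -126.2]), array([ 16.7, 127.2]), 52.6) [ 488.9 -123.6  532.9]
well 287 (array([545.9,  55.5]), array([55.4, 54.8]), 17.1) [535.8  50.3  23.9]
well 332 (array([511.9, -88. ]), array([79.1, 50.8]), 47.6) [506.5 -77.8  33.6]
t 26.95 pos [ 0.6262 -0.2716  0.0535] rot [-1.7989e+02 -1.0000e-02  4.6580e+01] F [-4.   3.1  5.7] w 0.0574 q [ -7.  35.  39.  90. -24.  64.  -6.]
.570,-.026,.187,46.6 -> [ 0.1398 -0.2098 -0.133 ] -0.0
```

View pics/chk.png

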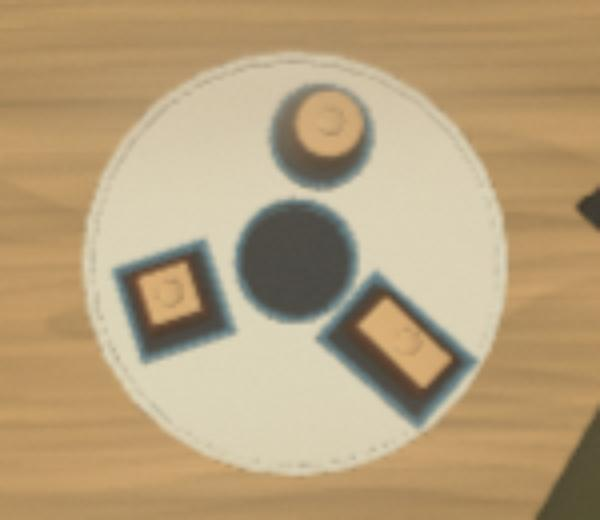

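All three sit flat in their wells (lid tops 0.0787–0.0789), the disc is unmoved, and the jar is gripped. Carrying it over at height.

move_arm(
  steps=[
    [[0,0,-0.02],0],
    [[0,0,-0.05],0],
    [[0,0,-0.085],0],
    [[0,0,-0.115],0],
    [[0.01,-0.015,-0.132],0],
    [[0.03,-0.045,-0.135],0],
    [[0.052,-0.078,-0.135],0],
    [[0.074,-0.111,-0.135],0],
    [[0.096,-0.144,-0.135],0],
    [[0.117,-0.176,-0.135],0],
    [[0.133,-0.2,-0.135],0],
    [[0.1398,-0.2098,-0.135],0],
    [[0.1398,-0.2098,-0.135],0],
    [[0.1398,-0.2098,-0.115],0],
    [[0.1398,-0.2098,-0.085],0],
    [[0.1398,-0.2098,-0.06],0],
    [[0.1398,-0.2098,-0.042],0],
    [[0.1398,-0.2098,-0.03],0],
    [[0.1398,-0.2098,-0.025],0],
    [[0.1398,-0.2098,-0.024],0],
  ],
)

```text
time_s: 29.45
tool_pos: [0.5708, -0.0267, 0.0777]
tool_rot: [180.0, -0.0, 46.6]
force: [-0.4, 0.5, -3.4]
grip_width: 0.0572
```

```bash
python3 go.py .570,-.026,.0745,46.6
```

```text
t 29.45 pos [ 0.5708 -0.0267  0.0777] rot [ 1.7997e+02 -2.0000e-02  4.6570e+01] F [-0.4  0.5 -3.4] w 0.0572 q [-33.  19.  39. 106. -13.  60. -32.]
.570,-.026,.0745,46.6 -> [-0.0001 -0.001   0.0032] -0.001
```

move_arm(
  steps=[
    [[0,-0.0005,0.001],0],
    [[0,-0.0005,0.002],0],
    [[0,-0.0005,0.003],0],
    [[0,-0.0005,0.0032],0],
    [[0,-0.0005,0.0032],0],
  ],
)

```text
time_s: 30.08
tool_pos: [0.5702, -0.0261, 0.0745]
tool_rot: [180.0, -0.0, 46.6]
force: [-0.6, -0.3, -1.7]
grip_width: 0.0572
```

move_arm(
  steps=[
    [[0,0,0],0],
    [[0,0,0],0],
    [[0,0,0],0],
    [[0,0,0],0],
  ],
  hand=-0.6,
)

```text
time_s: 30.58
tool_pos: [0.5702, -0.0262, 0.0744]
tool_rot: [180.0, -0.0, 46.6]
force: [0.1, -0.8, -0.0]
grip_width: 0.0692
```

```bash
python3 go.py .570,-.026,.25,46.6
```

```text
t 30.575 pos [ 0.5702 -0.0262  0.0744] rot [ 1.7998e+02 -2.0000e-02  4.6570e+01] F [ 0.1 -0.8 -0. ] w 0.0692 q [-33.  19.  39. 106. -14.  60. -32.]
.570,-.026,.25,46.6 -> [ 0.     -0.0003 -0.1756] -0.001
```

Released; now straight up and aside (towards y+, back) to see.

move_arm(
  steps=[
    [[0,0,-0.01],0],
    [[0,0,-0.03],0],
    [[0,0,-0.06],0],
    [[0,0,-0.1],0],
    [[0,0,-0.14],0],
    [[0,0,-0.175],0],
    [[0.04,-0.03,-0.175],0],
    [[0.08,-0.07,-0.175],0],
    [[0.11,-0.12,-0.175],0],
    [[0.13,-0.17,-0.175],0],
    [[0.15,-0.21,-0.175],0],
    [[0.15,-0.21,-0.175],0],
    [[0.15,-0.21,-0.175],0],
    [[0.15,-0.21,-0.175],0],
  ],
)

```text
time_s: 32.33
tool_pos: [0.5216, 0.2253, 0.2501]
tool_rot: [180.0, -0.0, 46.4]
force: [0.2, -0.8, 0.7]
grip_width: 0.0694
```

```bash
python3 go.py; python3 chk.py; python3 - <<'E'
from h import *
im,d=shot('top'); pots_=0
X=cloud('top',d)
for q,c in [('steel',(.5353,-.3868)),('white',(.4398,-.2682))]:
    r=np.hypot(X[...,0]-c[0],X[...,1]-c[1]); lid=X[(r<.05)&(abs(X[...,2]-.058)<.004)]; print(q,rect(lid),lid[:,2].mean())
im,d=shot('side'); cv2.imwrite('pics/s9.png',cv2.resize(im[130:330,240:480,::-1],None,fx=2.5,fy=2.5))
E
```

```text
t 32.325 pos [0.5216 0.2253 0.2501] rot [ 1.7996e+02 -5.0000e-02  4.6390e+01] F [ 0.2 -0.8  0.7] w 0.0694 q [-54.   8.  31.  95.  -4.  78. -66.]
oblong (array([512.6, -87.3]), array([53.7, 26.3]), 43.9) 0.0788 knob [ 0.5121 -0.0875  0.0883]
square (array([546. ,  55.5]), array([31.2, 31. ]), 17.1) 0.0789 knob [0.5455 0.0556 0.0887]
round (array([648.8, -45.3]), array([38.8, 40.8]), 44.8) 0.0788 knob [ 0.6485 -0.0453  0.0883]
tall (array([571.1, -24.6]), array([50.5, 53. ]), 88.2) 0.1088 knob [ 0.5713 -0.0251  0.1182]
well 120 (array([633.9, -43. ]), array([52. , 25.2]), 85.9) [629.7 -38.5  23.9]
well 224 (array([562.6, -19.8]), array([70.6, 51.7]), 59.0) [549.2 -13.2  23. ]
well 282 (array([545.9,  55.5]), array([55.3, 54.9]), 16.9) [536.2  50.8  23.3]
well 330 (array([512.2, -88.2]), array([78.8, 50.9]), 47.3) [506.6 -77.6  31.8]
steel (array([ 534.5, -386.4]), array([39.3, 40.6]), 51.5) 0.057522901019362686
white (array([ 439.1, -267.3]), array([32.3, 32.4]), 56.7) 0.057548706782733036
```

View pics/chk.png

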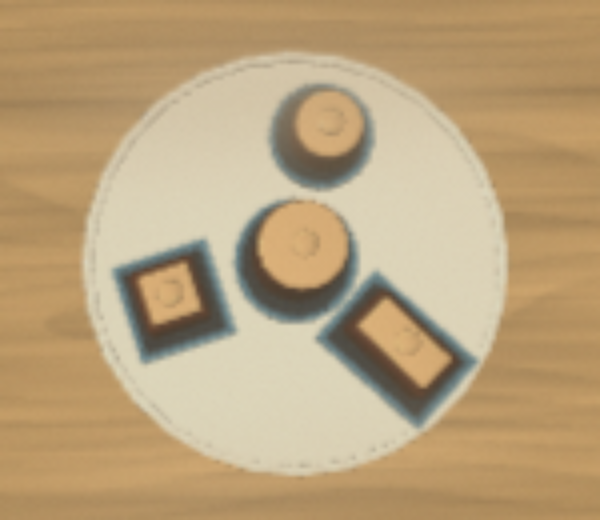

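View pics/s9.png

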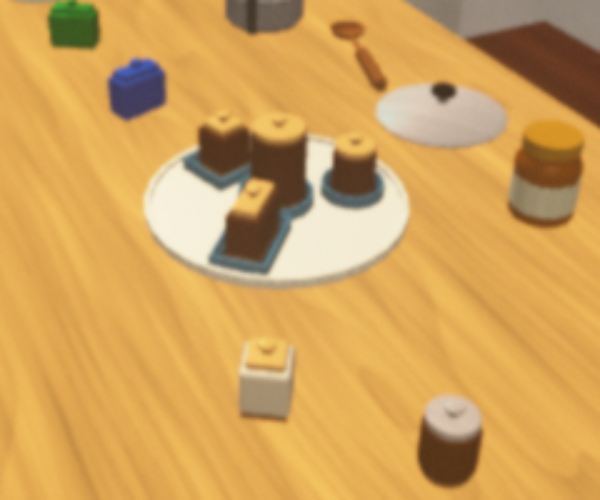

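All four pots stand upright in their own wells, the look-alikes have not moved, and the arm is clear. Handing in.

```bash
python3 -c "
from cell import env; print(env.sign_off())"
```

```text
the job is handed in; nothing more can be done
None
```

All four brown pots are back on the lazy susan, each in its own well, and the job was handed in at about 32.5 s of the 109 s allowed. I placed the oblong, square and round pots first and the tall jar last. Each was lowered slowly to the well floor before I let go.

- **Fit:** in the top camera, the small pots' lid tops read 0.0788–0.0789 m (expected 0.079) and the jar's read 0.1088 m (expected 0.109). All four centres are within about 2–3 mm of their wells. Both pictures show the pots upright.
- **Lazy susan:** it did not turn.
- **Look-alikes:** the metal-lid pot and the white pot read within about 1 mm of where they started.
- **Arm:** the gripper was clear of everything at hand-in.

No check failed. The two cameras disagreed by 2–5 mm in y, so I used values between their readings. The sign-off gives no verdict.

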